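# Pack the baby caddy, leave the look-alikes

### The job

Pack the baby's things into the white caddy. The mug blocks the feeding bottle in its tiled bay, so first, before taking the bottle out, stand the mug in the middle of the cork coaster; then stand the feeding bottle (the one with the teat) in the caddy's square well, lay the wooden clutch rattle in the middle compartment and lay the teething key ring flat in the wide compartment at the other end. Set the mug and the bottle down gently, and leave the flat-capped bottle, the plain silicone ring and the toy mallet where they are.

Things in the scene. Friction and masses are not known exactly. Their poses are not given: they have to be found in the camera images.
- caddy: White open caddy, fixed, 160 x 289 x 45 mm high (x y z), walls 5, inner floor at z 6. Origin: underside centre. In its frame (mm): square bottle well, inside 72 x 75, centre (-39, -102); a closed grey-lidded corner box beyond it at +x, top z 56; middle compartment (rattle), inside 150 x 84, centre (0, -17.5); wide end compartment (teether), inside 150 x 110, centre (0, 84.5).
- bay: White tile bay, fixed, no floor or roof, open at -x: side walls' inner faces y +-32 mm, x -30 to 77; rear wall's inner face x 67; walls 10 thick, 90 high. Origin on the shelf. The feeding bottle stands near the origin; the mug some 72 mm before it at -x, 14 mm from the bottle (no room for a finger). With the mug gone, grip the bottle from above closing along the bay's x.
- coaster: Round cork coaster, fixed flat on the shelf, 100 mm across, 8 mm thick. Origin: centre of its underside.
- mug: White ceramic mug, 64 mm outer diameter, 85 high, open top, 0.2 kg. Origin: underside centre. One handle on its own +y side, pointing away from the bay (bay's -x, within 0.4 rad). Grip it across the body near the rim, closing along its own x; the 120 mm tall bottle stands close behind it at the start.
- bottle: Glass feeding bottle, round, 52 mm diameter up to 76 mm height, then a shoulder and a white collar (40 mm across, 85 to 98 mm high) and a narrow rounded cream teat, top at 120 mm; about 0.18 kg. Stands upright; origin: centre of its underside, z up its axis.
- rattle: Wooden clutch rattle, a dumbbell 100 mm long along its x: a round bar of 16 mm diameter with a rounded block 36 x 36 mm (28 along x) at each end, 44 mm of bar free between. Origin: middle of the bar, 18 mm above what it lies on.
- teether: Lime silicone teething key ring, one stiff piece lying flat, 100 mm long: a ring (50 mm outer, 28 inner diameter, 14 thick) centred at x = -25 mm, and three keys fanned from it towards +x, tips at x = 48, fan 86 mm across, 11 to 12 thick. Origin: on its underside, midway along its length. Grip it across the ring's outside, closing along its y.
- flat_bottle: Look-alike, stays: glass bottle with the same 52 mm body but a flat white screw cap (42 mm across), top at 106 mm. Origin: centre of its underside.
- seal_ring: Look-alike, stays: plain lime silicone jar-seal ring without keys, 66 mm outer and 44 mm inner diameter, 14 mm thick. Origin: centre of its underside.
- mallet: Look-alike, stays: wooden toy mallet lying along its x, 134 mm long, 16 mm bar with one cross head (70 mm wide, 36 mm high) at +x and a thin end plate at -x. Origin: on the bar's axis, 18 mm above the shelf.

How it is judged:
On the way:
1. the mug stands released on the coaster, the feeding bottle still in its bay (horizontal distance between mug and coaster below 0.015 m and angle between mug's own z axis and vertical below 0.1 rad and z of mug in the frame of coaster between 0.004 and 0.012 m and contact force between the fingers and mug below 0.1 N and linear speed of mug below 0.02 m/s and horizontal distance between bottle and bay below 0.03 m and height (world z) of bottle below 0.01 m), for 0.2 s.
At the end, for the whole second after the job is handed in: Mug upright on the coaster, centred within 15 mm; feeding bottle upright on the floor of the square well; rattle lying in the middle compartment (within 6 mm of its floor); teething key ring flat on the floor of the wide compartment; all released and at rest (horizontal distance between mug and coaster below 0.015 m and angle between each of mug, bottle's own z axis and vertical below 0.1 rad and z of mug in the frame of coaster between 0.004 and 0.012 m and x of bottle in the frame of caddy between -0.053 and -0.025 m and y of bottle in the frame of caddy between -0.117 and -0.087 m and z of bottle in the frame of caddy between 0 and 0.012 m and x of rattle in the frame of caddy between -0.035 and 0.035 m and y of rattle in the frame of caddy between -0.0475 and 0.0125 m and z of rattle in the frame of caddy between 0 and 0.03 m and x of teether in the frame of caddy between -0.04 and 0.04 m and y of teether in the frame of caddy between 0.0645 and 0.1045 m and z of teether in the frame of caddy between 0 and 0.012 m and angle between teether's own z axis and vertical below 0.12 rad and linear speed of each of mug, bottle, rattle, teether below 0.02 m/s and angular speed of each of mug, bottle, rattle, teether below 0.2 rad/s); the robot touches nothing.
It fails at once if the flat-capped bottle, the plain ring or the toy mallet is moved by more than 20 mm or lies tipped (distance of any of flat_bottle, seal_ring, mallet from where it was at the start of the episode above 0.02 m or angle between flat_bottle's own z axis and vertical above 0.5 rad).
It fails at once if the mug or the bottle is dropped or slammed down (faster than 0.45 m/s in the last 17 mm above coaster or caddy floor) or pressed down with over 70 N (contact force between mug and coaster above 70 N or contact force between bottle and caddy above 70 N or (horizontal distance between mug and coaster below 0.04 m and z of mug in the frame of coaster below 0.025 m and linear speed of mug above 0.45 m/s) or (x of bottle in the frame of caddy between -0.06 and -0.018 m and y of bottle in the frame of caddy between -0.124 and -0.08 m and z of bottle in the frame of caddy below 0.023 m and linear speed of bottle above 0.45 m/s)).
It also fails if it takes over 117 s, if anything falls off the work surface, if the arm or the gripper's body presses on something with over 40 N, if the wrist force passes 120 N, or if a joint passes its speed limit or range.

### The arm

A 6-joint arm with a two-finger parallel gripper is mounted at the origin on the work surface. World frame = base frame: x ahead of the robot, y to its left, z up, the work surface at z = 0. Lengths are in m, angles in rad, forces in N, time in s.
With the tool pointing down it reaches from about 0.35 to 1 m from the base axis. Payload 7.1 kg.
Tool frame: the origin (TCP) lies midway between the tips of the shut fingers; the grasp point (between the pads) lies 19 mm behind it; z points along the fingers, y is the line along which they close (so a half turn about z gives the same grasp; the last joint's range is limited). The gripper opens to 85 mm and grips with 20 to 120 N. Pads are 22 mm wide; open, the fingers measure 114 mm over their backs; the gripper's body (76 mm by 85 mm) begins 54 mm behind the grasp point. The pads swing forward as they close: fully open they stand 13 mm farther back than shut.
Start: joints at [1.23, 0.423, 1.63, -0, 1.089, -0.019], TCP at [0.198, 0.593, 0.231] pointing down, gripper open.
Joint ranges: [-3, 3], [-0.9, 2.11], [0.09, 2.58], [-1.31, 4.45], [0.11, 2.69], [-2.54, 2.54]. Speed limits (rad/s): [2.39, 2.39, 3.01, 3.14, 3.14, 3.14].

### API

Orientations are given as a unit quaternion [w, x, y, z].
In Python, from station import env gives the robot as it stands. The module is installed in compiled form; this text tells all that it offers.
- The arm moves only by the shell command python3 -m handwheel 'ROWS' [FORCE]. ROWS is JSON, a list of rows, each an object with "xyz": the shift along the tool's x, y, z normalised to -1 to 1, where 1 is 250 mm, a list of three; "twist": the turn, a rotation vector about the tool's x, y, z normalised to -1 to 1, where 1 is pi rad, a list of three; "grip": the closure, from 0 (fully open) to 1 (shut). A call has 1 to 8 rows; each row is the pose to reach, as a shift and turn from the pose commanded when the call began, along the tool's axes at that moment, turning the shorter way round; what a row does not reach only later rows make up. A row lasts 1/8 s, in which the tool goes at most 62.5 mm and 10.7 degrees, less where a joint would pass 70% of its speed; a pose out of reach is approached as far as the arm can. A call with a number of a shift or a turn outside -1 to 1 is refused whole. A call with a gripper value outside its range is refused whole. The fingers move at their own pace and stop on an object; FORCE is the grip in N (left out, the last holds). Time passes only in rows, so rows that repeat a pose let the fingers close. It gives the time, the measured TCP pose, the force, the opening and the grip force at its end, in the units of the state.
- env.state(): the state, without advancing time (a new reading comes with each control period).
- env.grab_frame(name): name is "scene" or "top"; returns a dict with "img" (400x640x3 uint8, blue, green, red), "vertical_fov" (degrees; the focal length in pixels is half the picture's height over the tangent of half this angle, whatever the lens; pixels are square), "cx", "cy" (the principal point, pixels), "extrinsics" (4x4, takes a point from camera to world coordinates). Camera axes: x right, y down, z forward; pixel columns grow to the right and rows downward; lengths in m; the calibration is good to about 2 mm. A picture is of the moment at which its call begins. There is no depth.
- env.finish_job(): hands the job in; it is judged then, once.
The state is a dict: "time": time; "joint_positions": joint angles; "qvel": joint speeds; "tau": joint torques, N m; "tcp_pos": TCP position; "tool_rot": TCP orientation; "contact_force": force on the tool from outside, world axes, zero at the start; "moment": the same for the moment, N m; "width": finger opening in m; "grip_force": force on a finger pad.
Only numpy, scipy, OpenCV 4.12 (cv2) and the standard library are available. Lean on these libraries where they do the work, as an engineer would, in place of code of your own. Each camera call takes 0.05 s, during which the arm holds its last target. There are 200 camera calls.

## Working session

There is one attempt and no reset: what is moved stays moved. The work goes in short steps, Python scripts to look and compute and a shell command to move; the robot and the scene stay as the last step left them, time stands still between calls to the robot, and variables do not carry over. Pictures are saved under pics/ and viewed, at most 14 in all, crops included, and the job is handed in when it is done.

```bash
mkdir -p pics; python3 - <<'E'
from station import env
import cv2,numpy as np
for n in("scene","top"):
    f=env.grab_frame(n);cv2.imwrite(f"pics/{n}0.png",f["img"])
    print(n,f["vertical_fov"],f["cx"],f["cy"],np.round(f["extrinsics"],4).tolist(),[k for k in f])
print(env.state())
E
```

```text
scene 46.62229725884142 319.09798633991653 198.20135687062313 [[-0.2153, 0.5994, -0.771, 1.2955], [0.9763, 0.1146, -0.1835, 0.1677], [-0.0216, -0.7922, -0.6098, 0.6356], [0.0, 0.0, 0.0, 1.0]] ['img', 'vertical_fov', 'cx', 'cy', 'extrinsics']
top 53.97366315035713 317.7874763544059 203.75097272634997 [[-0.0092, -0.9853, 0.1706, 0.4067], [-0.9999, 0.0075, -0.0107, 0.0029], [0.0092, -0.1707, -0.9853, 0.856], [0.0, 0.0, 0.0, 1.0]] ['img', 'vertical_fov', 'cx', 'cy', 'extrinsics']
{'time': 0.1, 'joint_positions': array([ 1.23001767e+00,  4.23741728e-01,  1.63061627e+00,  6.88250372e-06,
        1.08857518e+00, -1.89985781e-02]), 'qvel': array([-0.00097012, -0.00144479, -0.00011589,  0.00058303,  0.00108619,
        0.00087716]), 'tau': array([-2.97963561e-04, -5.58425474e+01, -2.82446963e+01,  9.39712606e-06,
        2.99396430e-03,  2.21451478e-05]), 'tcp_pos': array([0.19747014, 0.5924713 , 0.23063653]), 'tool_rot': array([-1.22921719e-04,  1.60198358e-01,  9.87084615e-01, -6.58900337e-04]), 'contact_force': array([ 0.18759081,  0.30386634, -0.27085753]), 'moment': array([ 0.05016165, -0.01333233,  0.08977817]), 'grip_force': 0.0, 'width': 0.08529281348351765}
```

View pics/scene0.png

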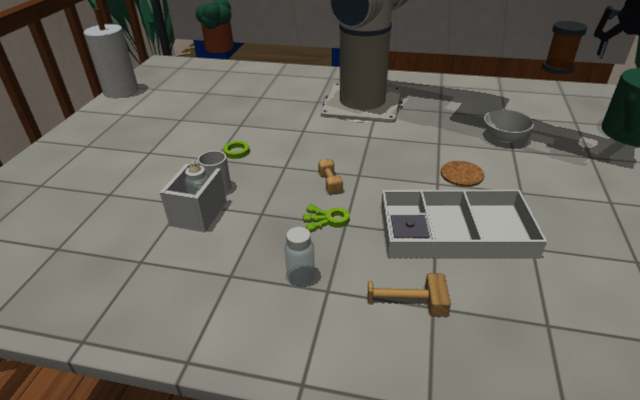

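View pics/top0.png

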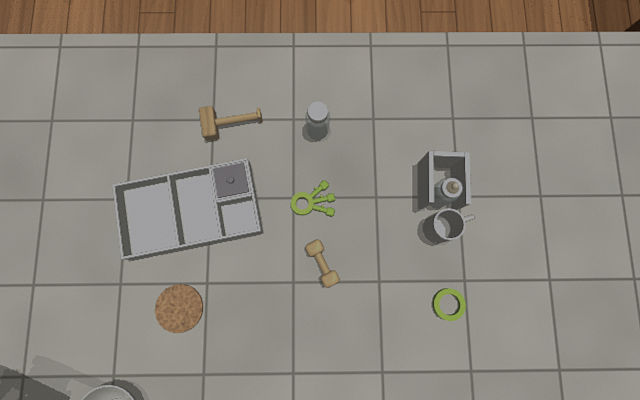

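```bash
python3 - <<'E'
import cv2,numpy as np
t=cv2.imread("pics/top0.png");s=cv2.imread("pics/scene0.png")
a=cv2.resize(t[140:250,400:500],None,fx=4,fy=4,interpolation=2);b=cv2.resize(s[130:240,150:250],None,fx=4,fy=4,interpolation=2)
cv2.imwrite("pics/c1.png",np.hstack([a,b]))
E
```

```text
(no output)
```

View pics/c1.png

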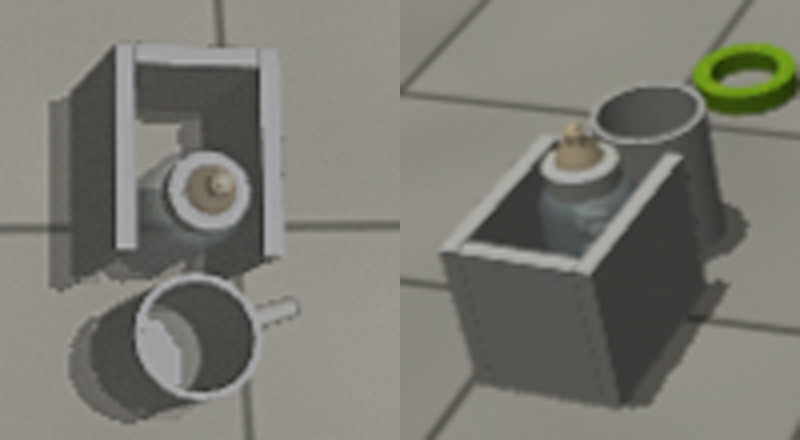

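```bash
cat > h.py <<'E'
import cv2,numpy as np
from station import env
def grab(n): return env.grab_frame(n)
def ray(f,uv,z):
    h,w=f["img"].shape[:2];fl=h/2/np.tan(np.radians(f["vertical_fov"])/2);E=f["extrinsics"]
    uv=np.atleast_2d(np.asarray(uv,float))
    d=np.c_[(uv[:,0]-f["cx"])/fl,(uv[:,1]-f["cy"])/fl,np.ones(len(uv))]@E[:3,:3].T
    o=E[:3,3];return (o+d*((z-o[2])/d[:,2])[:,None])[:,:2]
def blobs(f,lo,hi,amin=60):
    m=cv2.inRange(cv2.cvtColor(f["img"],cv2.COLOR_BGR2HSV),lo,hi)
    return [c for c in cv2.findContours(m,cv2.RETR_CCOMP,cv2.CHAIN_APPROX_NONE)[0] if cv2.contourArea(c)>amin]
GREEN=((30,120,60),(50,255,255));BROWN=((5,90,50),(25,255,255))
E
python3 - <<'E'
from h import *
f=grab("top");g=grab("scene")
for nm,col in(("green",GREEN),("brown",BROWN)):
  for v,ff in(("top",f),("scene",g)):
    for c in blobs(ff,*col):
        r=cv2.minAreaRect(c)
        if c[:,0,1].min()<50: continue
        print(nm,v,np.round(r,1).tolist() if 0 else (np.round(r[0]),np.round(r[1]),round(r[2])),"area",cv2.contourArea(c),"box z.012",np.round(ray(ff,cv2.boxPoints(r),.012),3).tolist(),"c",np.round(ray(ff,[r[0]],.012),4))
u=lambda p:(np.array(p)+.5)/4-.5+[400,140]
print("mug",ray(f,u([[198,338],[297,308]]),.085))
print("collar",ray(f,u([[207.5,190]]),.098))
print("bay inner tops",ray(f,u([[136,248],[134,62],[258,66],[265,256]]),.09))
cv2.imwrite("pics/c2.png",cv2.resize(f["img"][150:340,105:345],None,fx=3,fy=3,interpolation=2))
E
```

```text
green top (array([450., 304.]), array([31., 31.]), 90) area 752.5 box z.012 [[0.369, -0.249], [0.368, -0.315], [0.305, -0.31], [0.306, -0.246]] c [[ 0.3366 -0.2801]]
green top (array([449., 304.]), array([22., 22.]), 0) area 387.5 box z.012 [[0.316, -0.255], [0.36, -0.257], [0.36, -0.304], [0.315, -0.301]] c [[ 0.3376 -0.2792]]
green top (array([312., 198.]), array([34., 43.]), 90) area 627.0 box z.012 [[0.604, 0.052], [0.603, -0.042], [0.528, -0.041], [0.529, 0.052]] c [[0.5657 0.0052]]
green top (array([302., 204.]), array([14., 13.]), 45) area 155.5 box z.012 [[0.554, 0.049], [0.575, 0.028], [0.552, 0.006], [0.532, 0.027]] c [[0.5531 0.0276]]
green scene (array([326., 218.]), array([26., 45.]), 90) area 706.0 box z.012 [[0.537, -0.049], [0.519, 0.047], [0.602, 0.061], [0.619, -0.029]] c [[0.5707 0.0078]]
green scene (array([236., 149.]), array([16., 25.]), 90) area 320.5 box z.012 [[0.313, -0.323], [0.301, -0.258], [0.375, -0.231], [0.387, -0.294]] c [[ 0.3448 -0.2761]]
green scene (array([236., 149.]), array([14.,  6.]), 0) area 65.0 box z.012 [[0.362, -0.287], [0.334, -0.298], [
[... 1389 characters left out ...]
([330., 176.]), array([37., 17.]), 66) area 452.0 box z.012 [[0.37, -0.061], [0.332, -0.029], [0.463, 0.031], [0.495, 0.002]] c [[ 0.4185 -0.0128]]
brown scene (array([534.,  68.]), array([19., 19.]), 90) area 131.0 box z.012 [[-0.413, 0.516], [-0.423, 0.58], [-0.252, 0.555], [-0.242, 0.496]] c [[-0.3289  0.5362]]
brown scene (array([401.,  60.]), array([17., 26.]), 90) area 142.5 box z.012 [[-0.406, 0.04], [-0.421, 0.134], [-0.26, 0.143], [-0.245, 0.056]] c [[-0.3298  0.0932]]
mug [[ 0.49727521 -0.2652281 ]
 [ 0.51186739 -0.31559411]]
collar [[ 0.56934688 -0.27032305]]
bay inner tops [[ 0.54188097 -0.23558806]
 [ 0.63767066 -0.24029419]
 [ 0.63516084 -0.30325179]
 [ 0.53735917 -0.29959246]]
```

View pics/c2.png

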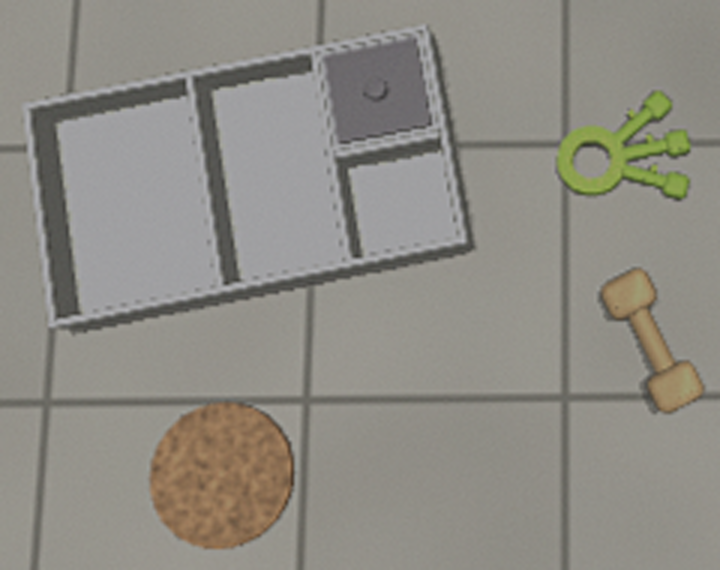

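```bash
python3 - <<'E'
from h import *
f=grab("top");g=grab("scene")
u=lambda p:(np.array(p)+.5)/3-.5+[105,150]
P=ray(f,u([[27,104],[430,27],[473,247],[53,328]]),.045);print(P,[np.linalg.norm(P[i]-P[(i+1)%4]) for i in range(4)])
Q=ray(g,[[383,192],[522,191],[542,242],[386,243]],.045);print(Q,[np.linalg.norm(Q[i]-Q[(i+1)%4]) for i in range(4)])
print("knob",ray(f,u([[375,89]]),.058),ray(g,[[410,225]],.058))
# tile line straightness & spacing: dark lines along rows of top
gray=cv2.cvtColor(f["img"],6).astype(float)
for row in (60,160,240,330,390):
    p=gray[row-2:row+3].mean(0);d=cv2.GaussianBlur(p[None],(0,0),8)[0]-cv2.GaussianBlur(p[None],(0,0),1.2)[0]
    k=[i for i in range(3,637) if d[i]>9 and d[i]==d[i-3:i+4].max()]
    print(row,k,np.round(ray(f,[[i,row] for i in k],0)[:,1],3))
for col in (20,90,270,400,490,580):
    p=gray[:,col-2:col+3].mean(1);d=cv2.GaussianBlur(p[None],(0,0),8)[0]-cv2.GaussianBlur(p[None],(0,0),1.2)[0]
    k=[i for i in range(3,397) if d[i]>9 and d[i]==d[i-3:i+4].max()]
    print(col,k,np.round(ray(f,[[col,i] for i in k],0)[:,0],3))
cv2.imwrite("pics/c3.png",np.hstack([cv2.resize(g["img"][150:260,370:570],None,fx=4,fy=4,interpolation=2)]))
E
```

```text
[[0.59187736 0.42311508]
 [0.64595238 0.14218735]
 [0.48875523 0.10930156]
 [0.43599218 0.3932426 ]] [np.float64(0.28608477346544015), np.float64(0.16060017511995792), np.float64(0.2888017502044036), np.float64(0.15872162864987321)]
[[0.50246301 0.11805216]
 [0.4447099  0.4026716 ]
 [0.60049008 0.41937923]
 [0.65797393 0.14052782]] [np.float64(0.2904197716030547), np.float64(0.15667357160697823), np.float64(0.28471477907096415), np.float64(0.15712670470323015)]
knob [[0.59784205 0.17709057]] [[0.61394158 0.1802332 ]]
60 [58, 137, 215, 293, 371, 448, 525, 602] [ 0.6    0.416  0.233  0.049 -0.135 -0.318 -0.502 -0.686]
160 [47, 129, 211, 249, 293, 374, 423, 436, 463, 536, 617] [ 0.6    0.417  0.233  0.148  0.049 -0.134 -0.245 -0.275 -0.336 -0.502
 -0.687]
240 [38, 127, 181, 223, 293, 377, 440, 461, 545, 628] [ 0.6    0.408  0.291  0.2    0.048 -0.135 -0.272 -0.318 -0.503 -0.686]
330 [28, 117, 173, 205, 293, 380, 468, 555] [ 0.599  0.415  0.298  0.232  0.048 -0.134 -0.32  -0.504]
390 [21, 52, 129, 136, 203, 293, 383, 472, 561] [ 0.6    0.537  0.381  0.367  0.231  0.048 -0.136 -0.319 -0.503]
20 [31, 47, 121, 200, 285, 376] [0.977 0.935 0.752 0.568 0.385 0.203]
90 [31, 47, 120, 199, 284, 376, 396] [0.976 0.935 0.753 0.569 0.386 0.201 0.163]
270 [30, 46, 119, 198, 282, 373] [0.978 0.936 0.753 0.569 0.386 0.203]
400 [30, 45, 118, 197, 281, 372] [0.977 0.937 0.754 0.569 0.386 0.201]
490 [29, 45, 118, 196, 280, 371] [0.979 0.937 0.753 0.57  0.386 0.201]
580 [29, 45, 117, 195, 279, 369] [0.978 0.936 0.754 0.57  0.386 0.203]
```

View pics/c3.png

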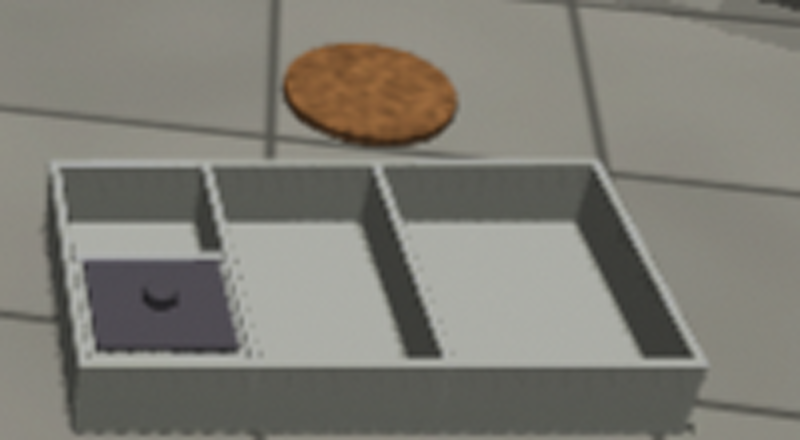

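```bash
python3 - <<'E'
from h import *
g=grab("scene")
print("base plate",ray(g,[[322,117],[402,119],[400,84],[338,82]],.01))
gray=cv2.cvtColor(g["img"],6).astype(float)
for col in (60,130,270,355,620):
    p=gray[:,col-1:col+2].mean(1);d=cv2.GaussianBlur(p[None],(0,0),6)[0]-cv2.GaussianBlur(p[None],(0,0),1)[0]
    k=[i for i in range(60,397) if d[i]>7 and d[i]==d[i-3:i+4].max()]
    print(col,k,np.round(ray(g,[[col,i] for i in k],0),3).tolist())
cv2.imwrite("pics/c4.png",cv2.resize(g["img"][60:150,290:440],None,fx=5,fy=5,interpolation=2))
E
```

```text
base plate [[ 0.13129978 -0.0943634 ]
 [ 0.10354041  0.13018755]
 [-0.13293734  0.10562393]
 [-0.11506262 -0.09391294]]
60 [78, 103, 120, 143, 169, 188, 249, 338, 363] [[-0.009, -1.06], [0.166, -0.93], [0.266, -0.856], [0.384, -0.769], [0.497, -0.686], [0.568, -0.633], [0.752, -0.497], [0.938, -0.36], [0.979, -0.33]]
130 [94, 109, 115, 151, 173, 197, 261, 276, 351, 377, 387] [[0.067, -0.744], [0.165, -0.687], [0.201, -0.666], [0.387, -0.556], [0.48, -0.501], [0.569, -0.449], [0.755, -0.34], [0.791, -0.319], [0.937, -0.233], [0.978, -0.209], [0.993, -0.2]]
270 [60, 74, 84, 98, 128, 166, 196, 215, 282, 379] [[-0.289, -0.381], [-0.164, -0.342], [-0.084, -0.317], [0.018, -0.286], [0.202, -0.229], [0.387, -0.171], [0.505, -0.135], [0.57, -0.115], [0.754, -0.058], [0.938, -0.0]]
355 [107, 117, 136, 175, 189, 226, 296, 395] [[0.033, -0.014], [0.096, -0.004], [0.204, 0.013], [0.387, 0.041], [0.443, 0.05], [0.57, 0.07], [0.755, 0.099], [0.938, 0.128]]
620 [61, 80, 140, 161, 203, 225, 260, 337] [[-0.479, 0.845], [-0.305, 0.8], [0.101, 0.695], [0.208, 0.667], [0.386, 0.621], [0.464, 0.601], [0.571, 0.573], [0.755, 0.525]]
```

View pics/c4.png

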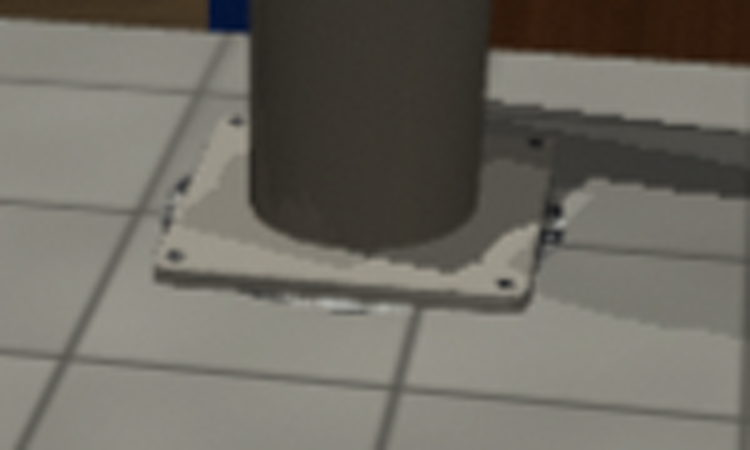

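```bash
python3 - <<'E'
from h import *
g=grab("scene");f=grab("top")
u=lambda p:(np.array(p)+.5)/4-.5+[150,130]
print("mug",ray(g,u([[251,113]]),.085),"collar",ray(g,u([[180,165]]),.098),"bay outer rear corners",ray(g,u([[45,250],[185,272]]),.09))
t=lambda p:(np.array(p)+.5)/4-.5+[400,140]
print("top bay outer rear",ray(f,t([[116,45],[277,49]]),.09))
c=lambda p:(np.array(p)+.5)/4-.5+[370,150]
print("caddy",ray(g,c([[50,162],[597,160],[707,365],[78,367]]),.045))
print("front bottom caddy",ray(g,c([[72,432],[690,432]]),0))
E
```

```text
mug [[ 0.50090213 -0.26160132]] collar [[ 0.57352542 -0.26831244]] bay outer rear corners [[ 0.64542818 -0.3094485 ]
 [ 0.64904295 -0.23290326]]
top bay outer rear [[ 0.64668423 -0.23165628]
 [ 0.64405267 -0.3135994 ]]
caddy [[0.49618508 0.11551221]
 [0.44088352 0.39688685]
 [0.59580329 0.42760507]
 [0.65248374 0.14573114]]
front bottom caddy [[0.64957354 0.14573485]
 [0.59290169 0.43217323]]
```

```bash
cat >> h.py <<'E'
from scipy.spatial.transform import Rotation as R
def plan(x,y,z,phi=None):
    "rows needed: shift (normalised, tool axes) and twist to TCP x,y,z with closing direction phi deg, tool down"
    s=env.state();q=s["tool_rot"];r=R.from_quat([q[1],q[2],q[3],q[0]]);M=r.as_matrix()
    d=M.T@(np.array([x,y,z])-s["tcp_pos"])/.25
    if phi is None: phi=np.degrees(np.arctan2(M[1,1],M[0,1]))
    yv=np.array([np.cos(np.radians(phi)),np.sin(np.radians(phi)),0]);zv=np.array([0,0,-1.]);T=np.c_[np.cross(yv,zv),yv,zv]
    print("tcp",s["tcp_pos"].round(4),"phi",np.degrees(np.arctan2(M[1,1],M[0,1])).round(1),"xyz",d.round(4),"twist",((r.inv()*R.from_matrix(T)).as_rotvec()/np.pi).round(4),"t",round(s["time"],2),"w",round(s["width"],4),"j",s["joint_positions"].round(2))
if __name__=="__main__":
    import sys;plan(*map(float,sys.argv[1:]))
E
python3 h.py .4985 -.264 .231 63; python3 -m handwheel '[{"xyz":[-0.8,-1,0],"twist":[0,0,0.05],"grip":0.12},{"xyz":[-0.8,-1,0],"twist":[0,0,0.05],"grip":0.12},{"xyz":[-0.8,-1,0],"twist":[0,0,0.05],"grip":0.12},{"xyz":[-0.8,-1,0],"twist":[0,0,0.05],"grip":0.12},{"xyz":[-0.8,-1,0],"twist":[0,0,0.05],"grip":0.12},{"xyz":[-0.8,-1,0],"twist":[0,0,0.05],"grip":0.12},{"xyz":[-0.8,-1,0],"twist":[0,0,0.05],"grip":0.12}]' 40;python3 h.py .4985 -.264 .231 63
```

```text
tcp [0.1976 0.5929 0.2312] phi 71.6 xyz [-2.2257e+00 -2.8709e+00  1.4000e-03] twist [-0.0001 -0.      0.0476] t 0.45 w 0.0854 j [ 1.23  0.42  1.63  0.    1.09 -0.02]
time: 1.32
tcp_pos: [0.3088, 0.2926, 0.2317]
tool_rot: [0.0, 0.238, 0.971, 0.001]
contact_force: [0.9, -0.4, -0.1]
width: 0.0755
grip_force: 0.0
tcp [0.3088 0.2926 0.2317] phi 62.5 xyz [-1.7022e+00 -1.6235e+00  1.2000e-03] twist [ 0.0004  0.0001 -0.003 ] t 1.32 w 0.0755 j [ 0.73  0.12  2.05  0.    0.97 -0.36]
```

```bash
python3 -m handwheel '[{"xyz":[-0.9,-0.85,0],"twist":[0,0,0],"grip":0.12},{"xyz":[-0.9,-0.85,0],"twist":[0,0,0],"grip":0.12},{"xyz":[-0.9,-0.85,0],"twist":[0,0,0],"grip":0.12},{"xyz":[-0.9,-0.85,0],"twist":[0,0,0],"grip":0.12},{"xyz":[-0.9,-0.85,0],"twist":[0,0,0],"grip":0.12},{"xyz":[-0.9,-0.85,0],"twist":[0,0,0],"grip":0.12},{"xyz":[-0.9,-0.85,0],"twist":[0,0,0],"grip":0.12},{"xyz":[-0.9,-0.85,0],"twist":[0,0,0],"grip":0.12}]' >/dev/null; python3 h.py .4985 -.264 .231 63
```

```text
tcp [0.4099 0.0019 0.2312] phi 62.7 xyz [-8.022e-01 -7.829e-01  4.000e-04] twist [ 0.     -0.0001 -0.0015] t 2.33 w 0.075 j [-0.02  0.1   2.08  0.    0.96 -1.12]
```

```bash
python3 -m handwheel '[{"xyz":[-0.802,-0.783,0],"twist":[0,0,0],"grip":0.12},{"xyz":[-0.802,-0.783,0],"twist":[0,0,0],"grip":0.12},{"xyz":[-0.802,-0.783,0],"twist":[0,0,0],"grip":0.12},{"xyz":[-0.802,-0.783,0],"twist":[0,0,0],"grip":0.12},{"xyz":[-0.802,-0.783,0],"twist":[0,0,0],"grip":0.12},{"xyz":[-0.802,-0.783,0],"twist":[0,0,0],"grip":0.12},{"xyz":[-0.802,-0.783,0],"twist":[0,0,0],"grip":0.12},{"xyz":[-0.802,-0.783,0.4],"twist":[0,0,0],"grip":0.12}]' >/dev/null; python3 h.py .4985 -.264 .04 63
python3 - <<'E'
from h import *
a=grab("top")["img"];b=grab("scene")["img"]
cv2.imwrite("pics/d1.png",np.hstack([cv2.resize(a[120:270,380:520],None,fx=3,fy=3),cv2.resize(b[90:240,130:250],None,fx=3,fy=3)]))
E
```

```text
tcp [ 0.5016 -0.2659  0.1726] phi 62.7 xyz [0.02   0.0013 0.5301] twist [-0.0001  0.0034 -0.0017] t 3.33 w 0.0751 j [-0.51  0.41  1.81  0.    0.91 -1.6 ]
```

View pics/d1.png

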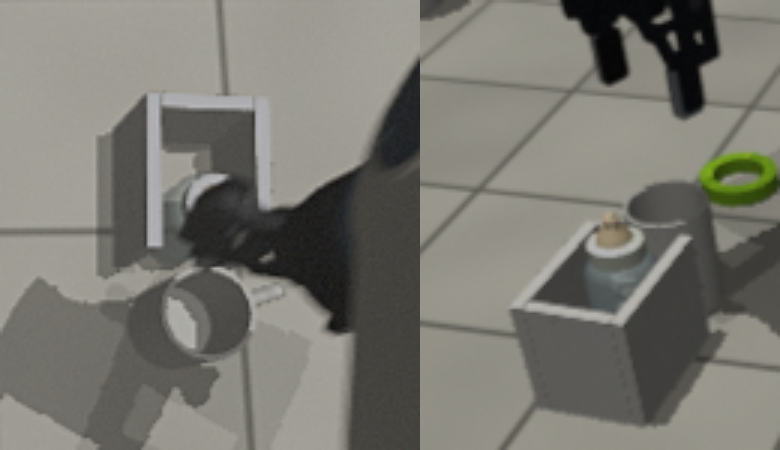

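```bash
python3 - <<'E'
from h import *
g=grab("scene");print(ray(g,[[205.7,122.8]],.172),ray(g,[[205.7,122.8]],.184))
E
python3 -m handwheel '[{"xyz":[0.02,0.001,0.25],"twist":[0,0,0],"grip":0.12},{"xyz":[0.02,0.001,0.25],"twist":[0,0,0],"grip":0.12},{"xyz":[0.02,0.001,0.25],"twist":[0,0,0],"grip":0.12}]' >/dev/null; python3 h.py .4985 -.264 .04 63
```

```text
[[ 0.50073839 -0.26159378]] [[ 0.52130987 -0.25048075]]
tcp [ 0.495  -0.2637  0.1089] phi 62.6 xyz [-0.0122  0.0055  0.2758] twist [-0.      0.0009 -0.0022] t 3.85 w 0.0749 j [-0.51  0.5   1.85  0.    0.79 -1.6 ]
```

```bash
python3 -m handwheel '[{"xyz":[-0.012,0.005,0],"twist":[0,0,0],"grip":0.12},{"xyz":[-0.012,0.005,0.1],"twist":[0,0,0],"grip":0.12},{"xyz":[-0.012,0.005,0.2],"twist":[0,0,0],"grip":0.12},{"xyz":[-0.012,0.005,0.276],"twist":[0,0,0],"grip":0.12},{"xyz":[-0.012,0.005,0.276],"twist":[0,0,0],"grip":0.12}]'; python3 h.py .4985 -.264 .04 63
python3 - <<'E'
from h import *
a=grab("top")["img"];b=grab("scene")["img"]
cv2.imwrite("pics/d2.png",np.hstack([cv2.resize(a[140:270,400:520],None,fx=3,fy=3),cv2.resize(b[110:240,130:250],None,fx=3,fy=3)]))
E
```

```text
time: 4.47
tcp_pos: [0.4966, -0.2635, 0.037]
tool_rot: [-0.001, 0.237, 0.971, 0.0]
contact_force: [0.4, 0.1, -1.0]
width: 0.0752
grip_force: 0.0
tcp [ 0.4966 -0.2635  0.037 ] phi 62.6 xyz [-0.0076  0.0019 -0.012 ] twist [ 0.     -0.0004 -0.0024] t 4.47 w 0.0752 j [-0.51  0.62  1.86 -0.    0.66 -1.6 ]
```

View pics/d2.png

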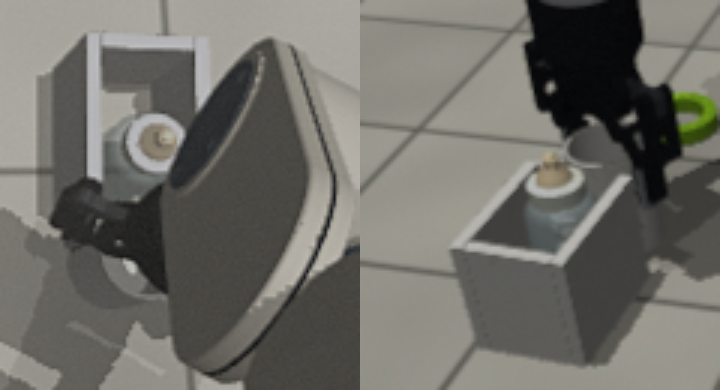

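```bash
python3 -m handwheel '[{"xyz":[0,0,0],"twist":[0,0,0],"grip":1},{"xyz":[0,0,0],"twist":[0,0,0],"grip":1},{"xyz":[0,0,0],"twist":[0,0,0],"grip":1},{"xyz":[0,0,0],"twist":[0,0,0],"grip":1}]' 40; python3 -m handwheel '[{"xyz":[0,0,-0.08],"twist":[0,0,0],"grip":1},{"xyz":[0,0,-0.2],"twist":[0,0,0],"grip":1},{"xyz":[0,0,-0.36],"twist":[0,0,0],"grip":1},{"xyz":[0,0,-0.52],"twist":[0,0,0],"grip":1},{"xyz":[0,0,-0.6],"twist":[0,0,0],"grip":1},{"xyz":[0,0,-0.6],"twist":[0,0,0],"grip":1}]'; python3 h.py .336 .286 .185
```

```text
time: 5.08
tcp_pos: [0.4975, -0.2641, 0.0387]
tool_rot: [0.001, 0.237, 0.971, -0.0]
contact_force: [-1.5, 0.3, 5.9]
width: 0.0636
grip_force: 44.0
time: 5.82
tcp_pos: [0.4978, -0.2642, 0.1902]
tool_rot: [0.002, 0.237, 0.971, -0.001]
contact_force: [0.7, 0.6, -1.8]
width: 0.064
grip_force: 44.9
tcp [ 0.4978 -0.2642  0.1902] phi 62.6 xyz [1.5884 1.6551 0.0127] twist [-0.      0.0015  0.    ] t 5.83 w 0.064 j [-0.51  0.38  1.8   0.    0.95 -1.6 ]
```

```bash
python3 -m handwheel '[{"xyz":[0.8,0.83,0],"twist":[0,0,0],"grip":1},{"xyz":[0.8,0.83,0],"twist":[0,0,0],"grip":1},{"xyz":[0.8,0.83,0],"twist":[0,0,0],"grip":1},{"xyz":[0.8,0.83,0],"twist":[0,0,0],"grip":1},{"xyz":[0.8,0.83,0],"twist":[0,0,0],"grip":1},{"xyz":[0.8,0.83,0],"twist":[0,0,0],"grip":1},{"xyz":[0.8,0.83,0],"twist":[0,0,0],"grip":1}]'>/dev/null;  python3 h.py .336 .286 .185
```

```text
tcp [0.4148 0.0125 0.1871] phi 62.6 xyz [0.7832 0.8263 0.0082] twist [-0.0001 -0.0001 -0.    ] t 6.7 w 0.0638 j [ 0.    0.18  2.11 -0.    0.85 -1.09]
```

```bash
python3 -m handwheel '[{"xyz":[0.8,0.82,0],"twist":[0,0,0],"grip":1},{"xyz":[0.8,0.82,0],"twist":[0,0,0],"grip":1},{"xyz":[0.8,0.82,0],"twist":[0,0,0],"grip":1},{"xyz":[0.8,0.82,0],"twist":[0,0,0],"grip":1},{"xyz":[0.8,0.82,0],"twist":[0,0,0],"grip":1},{"xyz":[0.8,0.82,0],"twist":[0,0,0],"grip":1},{"xyz":[0.8,0.82,0],"twist":[0,0,0],"grip":1},{"xyz":[0.8,0.82,0],"twist":[0,0,0],"grip":1}]'>/dev/null;  python3 h.py .336 .286 .048
python3 - <<'E'
from h import *
a=grab("top")["img"];b=grab("scene")["img"]
cv2.imwrite("pics/d3.png",np.hstack([cv2.resize(a[220:400,100:250],None,fx=2.5,fy=2.5),cv2.resize(b[60:240,390:540],None,fx=2.5,fy=2.5)]))
E
```

```text
tcp [0.3323 0.2855 0.1871] phi 62.4 xyz [-0.0123  0.0091  0.5565] twist [-0.0002 -0.     -0.    ] t 7.7 w 0.064 j [ 0.68  0.22  2.06 -0.    0.86 -0.41]
```

View pics/d3.png

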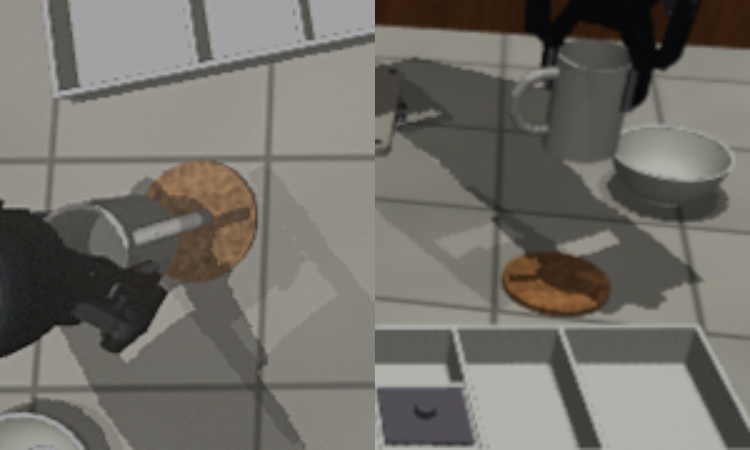

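```bash
python3 -m handwheel '[{"xyz":[-0.012,0.009,0.1],"twist":[0,0,0],"grip":1},{"xyz":[-0.012,0.009,0.22],"twist":[0,0,0],"grip":1},{"xyz":[-0.012,0.009,0.34],"twist":[0,0,0],"grip":1},{"xyz":[-0.012,0.009,0.44],"twist":[0,0,0],"grip":1},{"xyz":[-0.012,0.009,0.49],"twist":[0,0,0],"grip":1},{"xyz":[-0.012,0.009,0.5],"twist":[0,0,0],"grip":1},{"xyz":[-0.012,0.009,0.5],"twist":[0,0,0],"grip":1}]';  python3 h.py .336 .286 .0475
python3 - <<'E'
from h import *
f=grab("scene")
cv2.imwrite("pics/d4.png",cv2.resize(f["img"][100:200,420:520],None,fx=5,fy=5,interpolation=2))
E
```

```text
time: 8.68
tcp_pos: [0.336, 0.2876, 0.0628]
tool_rot: [0.0, 0.237, 0.971, 0.0]
contact_force: [0.3, 0.3, -1.7]
width: 0.0636
grip_force: 45.4
tcp [0.336  0.2876 0.0628] phi 62.6 xyz [-0.003  -0.0055  0.0612] twist [ 0.0002  0.0001 -0.    ] t 8.68 w 0.0636 j [ 0.68  0.46  2.12 -0.    0.56 -0.41]
```

View pics/d4.png

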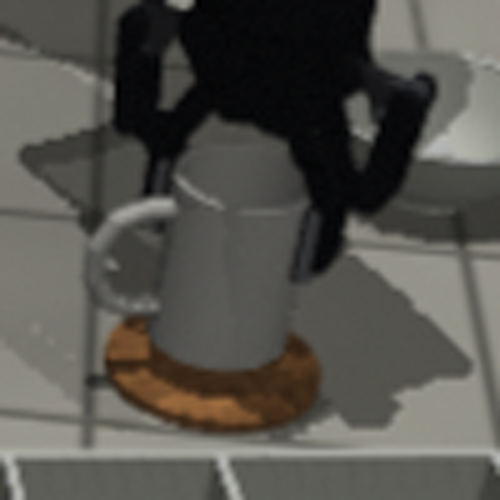

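```bash
python3 h.py .3385 .2845 .0465; 
```

```text
tcp [0.336  0.2877 0.063 ] phi 62.6 xyz [-0.0146 -0.0069  0.066 ] twist [ 0.0004  0.0002 -0.    ] t 8.72 w 0.0639 j [ 0.68  0.46  2.12 -0.    0.56 -0.41]
```

```bash
python3 -m handwheel '[{"xyz":[-0.015,-0.007,0.02],"twist":[0,0,0],"grip":1},{"xyz":[-0.015,-0.007,0.035],"twist":[0,0,0],"grip":1},{"xyz":[-0.015,-0.007,0.048],"twist":[0,0,0],"grip":1},{"xyz":[-0.015,-0.007,0.056],"twist":[0,0,0],"grip":1},{"xyz":[-0.015,-0.007,0.06],"twist":[0,0,0],"grip":1},{"xyz":[-0.015,-0.007,0.06],"twist":[0,0,0],"grip":1}]'
```

```text
time: 9.48
tcp_pos: [0.338, 0.2841, 0.0473]
tool_rot: [-0.0, 0.237, 0.971, -0.0]
contact_force: [0.1, -0.3, -1.2]
width: 0.0636
grip_force: 45.5
```

```bash
for i in 1; do python3 -m handwheel '[{"xyz":[0,0,0.004],"twist":[0,0,0],"grip":1},{"xyz":[0,0,0.004],"twist":[0,0,0],"grip":1}]'; python3 -m handwheel '[{"xyz":[0,0,0.004],"twist":[0,0,0],"grip":1},{"xyz":[0,0,0.004],"twist":[0,0,0],"grip":1}]'; done
```

```text
time: 9.72
tcp_pos: [0.3381, 0.2842, 0.0468]
tool_rot: [0.0, 0.237, 0.971, 0.0]
contact_force: [-1.6, -0.2, 4.4]
width: 0.0636
grip_force: 46.0
time: 9.98
tcp_pos: [0.338, 0.2842, 0.0466]
tool_rot: [0.0, 0.237, 0.971, 0.0]
contact_force: [-4.7, -1.8, 21.4]
width: 0.0637
grip_force: 47.2
```

```bash
python3 -m handwheel '[{"xyz":[0,0,-0.003],"twist":[0,0,0],"grip":1},{"xyz":[0,0,-0.003],"twist":[0,0,0],"grip":0.1},{"xyz":[0,0,-0.003],"twist":[0,0,0],"grip":0.1},{"xyz":[0,0,-0.003],"twist":[0,0,0],"grip":0.1},{"xyz":[0,0,-0.003],"twist":[0,0,0],"grip":0.1}]'; python3 -m handwheel '[{"xyz":[0,0,-0.1],"twist":[0,0,0],"grip":0.1},{"xyz":[0,0,-0.3],"twist":[0,0,0],"grip":0.1},{"xyz":[0,0,-0.5],"twist":[0,0,0],"grip":0.1},{"xyz":[0,0,-0.65],"twist":[0,0,0],"grip":0.1},{"xyz":[0,0,-0.65],"twist":[0,0,0],"grip":0.1}]';python3 h.py .571 -.2695 .21 -2.5
python3 - <<'E'
from h import *
f=grab("top");g=grab("scene")
cv2.imwrite("pics/d5.png",np.hstack([cv2.resize(f["img"][250:360,110:230],None,fx=3,fy=3,interpolation=2),cv2.resize(g["img"][110:220,400:520],None,fx=3,fy=3,interpolation=2)]))
E
```

```text
time: 10.6
tcp_pos: [0.338, 0.2841, 0.046]
tool_rot: [-0.0, 0.237, 0.971, -0.0]
contact_force: [0.2, 1.0, -0.5]
width: 0.0768
grip_force: 0.0
time: 11.22
tcp_pos: [0.3395, 0.2853, 0.2113]
tool_rot: [0.002, 0.237, 0.971, 0.002]
contact_force: [-0.0, -0.8, -0.2]
width: 0.0768
grip_force: 0.0
tcp [0.3395 0.2853 0.2113] phi 62.6 xyz [-1.8442e+00 -1.5430e+00  1.1000e-03] twist [ 2.100e-03 -3.000e-04  3.615e-01] t 11.22 w 0.0768 j [ 0.67  0.18  2.04 -0.    0.92 -0.42]
```

View pics/d5.png

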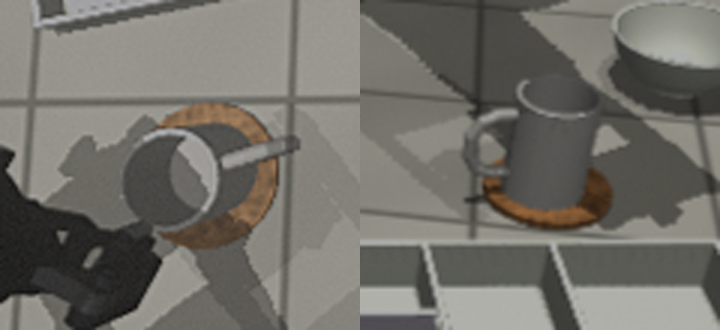

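```bash
python3 -m handwheel '[{"xyz":[-0.95,-0.8,0],"twist":[0,0,0.36],"grip":0.1},{"xyz":[-0.95,-0.8,0],"twist":[0,0,0.36],"grip":0.1},{"xyz":[-0.95,-0.8,0],"twist":[0,0,0.36],"grip":0.1},{"xyz":[-0.95,-0.8,0],"twist":[0,0,0.36],"grip":0.1},{"xyz":[-0.95,-0.8,0],"twist":[0,0,0.36],"grip":0.1},{"xyz":[-0.95,-0.8,0],"twist":[0,0,0.36],"grip":0.1},{"xyz":[-0.95,-0.8,0],"twist":[0,0,0.36],"grip":0.1},{"xyz":[-0.95,-0.8,0],"twist":[0,0,0.36],"grip":0.1}]' >/dev/null;python3 h.py .571 -.2695 .21 -2.5
python3 - <<'E'
from h import *
f=grab("top");g=grab("scene")
print("mug",ray(f,[[166.8,309]],.093),ray(f,[[166.8,309]],.088))
cv2.imwrite("pics/d6.png",np.hstack([cv2.resize(f["img"][140:240,400:500],None,fx=4,fy=4,interpolation=2),cv2.resize(g["img"][130:230,150:250],None,fx=4,fy=4,interpolation=2)]))
E
```

```text
tcp [ 0.4558 -0.0023  0.2076] phi -2.0 xyz [-1.052   0.4974 -0.0107] twist [-0.0007 -0.      0.0028] t 12.32 w 0.0771 j [-0.03  0.21  2.01  0.    0.92  0.  ]
mug [[0.34042895 0.28000938]] [[0.33999465 0.28182544]]
```

View pics/d6.png

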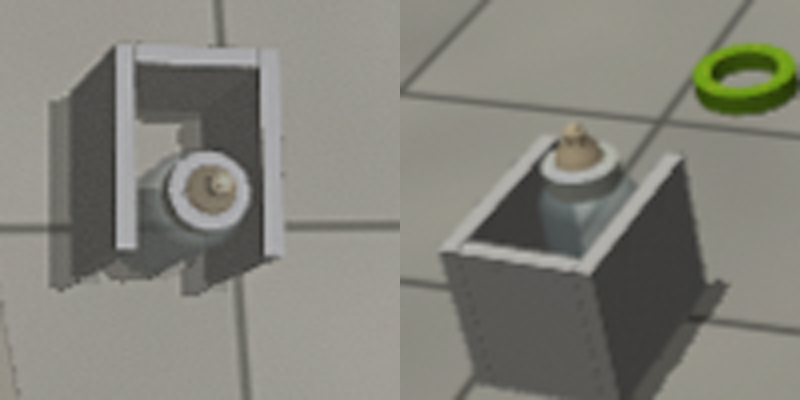

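```bash
python3 -m handwheel '[{"xyz":[-0.98,0.49,0],"twist":[0,0,0],"grip":0.1},{"xyz":[-0.98,0.49,0],"twist":[0,0,0],"grip":0.1},{"xyz":[-0.98,0.49,0],"twist":[0,0,0],"grip":0.1},{"xyz":[-0.98,0.49,0],"twist":[0,0,0],"grip":0.1},{"xyz":[-0.98,0.49,0],"twist":[0,0,0],"grip":0.1},{"xyz":[-0.98,0.49,0],"twist":[0,0,0],"grip":0.1},{"xyz":[-0.98,0.49,0],"twist":[0,0,0],"grip":0.1},{"xyz":[-0.98,0.49,0],"twist":[0,0,0],"grip":0.1}]' >/dev/null;python3 h.py .571 -.2695 .135 -2.5
```

```text
tcp [ 0.5692 -0.2509  0.2086] phi -2.1 xyz [-0.0741  0.0102  0.2944] twist [-0.0002 -0.0001  0.0021] t 13.43 w 0.0769 j [-0.43  0.44  1.65  0.    1.04 -0.4 ]
```

```bash
python3 -m handwheel '[{"xyz":[-0.074,0.01,0.1],"twist":[0,0,0],"grip":0.1},{"xyz":[-0.074,0.01,0.2],"twist":[0,0,0],"grip":0.1},{"xyz":[-0.074,0.01,0.28],"twist":[0,0,0],"grip":0.1},{"xyz":[-0.074,0.01,0.28],"twist":[0,0,0],"grip":0.1}]' >/dev/null;python3 h.py .571 -.2695 .051 -2.5
```

```text
tcp [ 0.5702 -0.2698  0.1371] phi -2.2 xyz [0.001  0.0041 0.3443] twist [-0.001  -0.0004  0.0018] t 13.93 w 0.077 j [-0.46  0.55  1.67  0.    0.92 -0.42]
```

```bash
python3 -m handwheel '[{"xyz":[0,0.004,0.1],"twist":[0,0,0],"grip":0.1},{"xyz":[0,0.004,0.2],"twist":[0,0,0],"grip":0.1},{"xyz":[0,0.004,0.29],"twist":[0,0,0],"grip":0.1},{"xyz":[0,0.004,0.338],"twist":[0,0,0],"grip":0.1},{"xyz":[0,0.004,0.338],"twist":[0,0,0],"grip":0.1},{"xyz":[0,0.004,0.338],"twist":[0,0,0],"grip":0.1}]';python3 h.py .571 -.2695 .051 -2.5
python3 - <<'E'
from h import *
f=grab("top");g=grab("scene")
cv2.imwrite("pics/d7.png",np.hstack([cv2.resize(f["img"][140:240,400:500],None,fx=4,fy=4,interpolation=2),cv2.resize(g["img"][130:230,150:250],None,fx=4,fy=4,interpolation=2)]))
E
```

```text
time: 14.68
tcp_pos: [0.573, -0.2713, 0.0552]
tool_rot: [0.001, 0.721, 0.693, 0.0]
contact_force: [0.6, -0.7, -1.0]
width: 0.0767
grip_force: 0.0
tcp [ 0.573  -0.2713  0.0552] phi -2.2 xyz [ 0.0071 -0.0084  0.0167] twist [0.0005 0.0002 0.0015] t 14.68 w 0.0767 j [-0.46  0.67  1.7  -0.    0.78 -0.42]
```

View pics/d7.png

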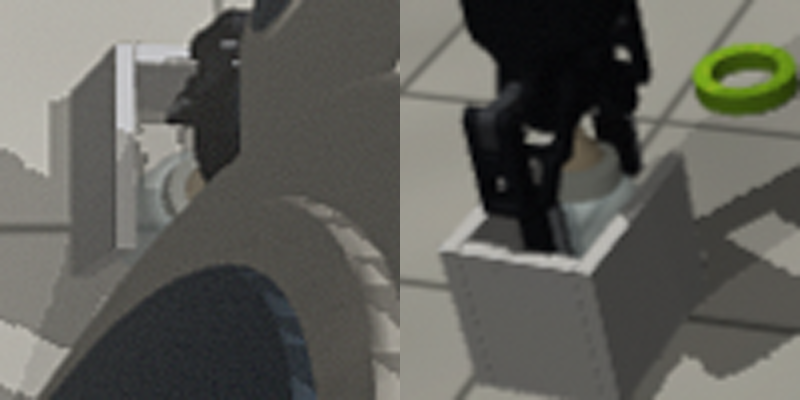

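```bash
python3 -m handwheel '[{"xyz":[0.004,-0.006,0.014],"twist":[0,0,0],"grip":0.1},{"xyz":[0.004,-0.006,0.014],"twist":[0,0,0],"grip":0.1}]'; python3 -m handwheel '[{"xyz":[0,0,0],"twist":[0,0,0],"grip":1},{"xyz":[0,0,0],"twist":[0,0,0],"grip":1},{"xyz":[0,0,0],"twist":[0,0,0],"grip":1},{"xyz":[0,0,0],"twist":[0,0,0],"grip":1},{"xyz":[0,0,0],"twist":[0,0,0],"grip":1}]' 45
```

```text
time: 15.02
tcp_pos: [0.5705, -0.2698, 0.0505]
tool_rot: [-0.0, 0.721, 0.693, -0.0]
contact_force: [0.2, -0.0, -0.0]
width: 0.077
grip_force: 0.0
time: 15.65
tcp_pos: [0.5708, -0.2701, 0.051]
tool_rot: [0.0, 0.721, 0.693, -0.0]
contact_force: [-1.8, 0.2, 5.9]
width: 0.051
grip_force: 46.7
```

```bash
python3 -m handwheel '[{"xyz":[0,0,-0.06],"twist":[0,0,0],"grip":1},{"xyz":[0,0,-0.18],"twist":[0,0,0],"grip":1},{"xyz":[0,0,-0.32],"twist":[0,0,0],"grip":1},{"xyz":[0,0,-0.46],"twist":[0,0,0],"grip":1},{"xyz":[0,0,-0.58],"twist":[0,0,0],"grip":1},{"xyz":[0,0,-0.64],"twist":[0,0,0],"grip":1},{"xyz":[0,0,-0.64],"twist":[0,0,0],"grip":1}]';python3 h.py .5232 .161 .21 -79.3
```

```text
time: 16.52
tcp_pos: [0.5713, -0.2702, 0.2116]
tool_rot: [0.001, 0.721, 0.693, 0.0]
contact_force: [0.0, -0.4, -2.4]
width: 0.0507
grip_force: 47.5
tcp [ 0.5713 -0.2702  0.2116] phi -2.2 xyz [ 1.7159 -0.2594  0.0045] twist [ 7.000e-04 -2.000e-04  4.281e-01] t 16.52 w 0.0507 j [-0.46  0.45  1.63  0.    1.05 -0.42]
```

```bash
python3 -m handwheel '[{"xyz":[0.9,-0.13,0],"twist":[0,0,0.428],"grip":1},{"xyz":[0.9,-0.13,0],"twist":[0,0,0.428],"grip":1},{"xyz":[0.9,-0.13,0],"twist":[0,0,0.428],"grip":1},{"xyz":[0.9,-0.13,0],"twist":[0,0,0.428],"grip":1},{"xyz":[0.9,-0.13,0],"twist":[0,0,0.428],"grip":1},{"xyz":[0.9,-0.13,0],"twist":[0,0,0.428],"grip":1},{"xyz":[0.9,-0.13,0],"twist":[0,0,0.428],"grip":1},{"xyz":[0.9,-0.13,0],"twist":[0,0,0.428],"grip":1}]'>/dev/null;python3 h.py .5232 .161 .21 -79.3
```

```text
tcp [ 0.5461 -0.0437  0.2088] phi -79.4 xyz [ 0.0599 -0.8217 -0.0041] twist [-0.0003  0.0009 -0.0008] t 17.52 w 0.0506 j [-0.1   0.34  1.82  0.    0.99  1.29]
```

```bash
python3 -m handwheel '[{"xyz":[0.06,-0.82,0],"twist":[0,0,0],"grip":1},{"xyz":[0.06,-0.82,0],"twist":[0,0,0],"grip":1},{"xyz":[0.06,-0.82,0],"twist":[0,0,0],"grip":1},{"xyz":[0.06,-0.82,0],"twist":[0,0,0],"grip":1},{"xyz":[0.06,-0.82,0],"twist":[0,0,0],"grip":1},{"xyz":[0.06,-0.82,0],"twist":[0,0,0],"grip":1},{"xyz":[0.06,-0.82,0],"twist":[0,0,0],"grip":1}]'>/dev/null;python3 h.py .5232 .161 .12 -79.3
```

```text
tcp [0.5238 0.1589 0.2103] phi -79.4 xyz [-0.0007 -0.0087  0.3611] twist [ 0.0001  0.0002 -0.0005] t 18.4 w 0.0503 j [ 0.27  0.34  1.82 -0.    0.99  1.66]
```

```bash
python3 -m handwheel '[{"xyz":[0,-0.008,0.1],"twist":[0,0,0],"grip":1},{"xyz":[0,-0.008,0.22],"twist":[0,0,0],"grip":1},{"xyz":[0,-0.008,0.34],"twist":[0,0,0],"grip":1},{"xyz":[0,-0.008,0.36],"twist":[0,0,0],"grip":1},{"xyz":[0,-0.008,0.36],"twist":[0,0,0],"grip":1}]';python3 h.py .5225 .1605 .068 -79.3
```

```text
time: 19.02
tcp_pos: [0.5237, 0.1618, 0.1209]
tool_rot: [0.0, 0.996, 0.093, 0.0]
contact_force: [1.3, 0.0, -1.1]
width: 0.0503
grip_force: 47.9
tcp [0.5237 0.1618 0.1209] phi -79.3 xyz [-0.0058  0.004   0.2117] twist [ 0.     -0.     -0.0002] t 19.02 w 0.0503 j [ 0.28  0.47  1.87 -0.    0.8   1.66]
```

```bash
python3 -m handwheel '[{"xyz":[-0.006,0.004,0.06],"twist":[0,0,0],"grip":1},{"xyz":[-0.006,0.004,0.12],"twist":[0,0,0],"grip":1},{"xyz":[-0.006,0.004,0.17],"twist":[0,0,0],"grip":1},{"xyz":[-0.006,0.004,0.205],"twist":[0,0,0],"grip":1},{"xyz":[-0.006,0.004,0.21],"twist":[0,0,0],"grip":1},{"xyz":[-0.006,0.004,0.21],"twist":[0,0,0],"grip":1}]';python3 h.py .5225 .1605 .057 -79.3
```

```text
time: 19.77
tcp_pos: [0.5222, 0.1611, 0.0681]
tool_rot: [-0.0, 0.996, 0.093, 0.0]
contact_force: [0.4, -0.6, -2.5]
width: 0.0503
grip_force: 47.9
tcp [0.5222 0.1611 0.0681] phi -79.3 xyz [0.0007 0.0026 0.0444] twist [-0.     -0.      0.0001] t 19.77 w 0.0503 j [0.28 0.55 1.89 0.   0.69 1.66]
```

```bash
python3 -m handwheel '[{"xyz":[0,0.002,0.015],"twist":[0,0,0],"grip":1},{"xyz":[0,0.002,0.028],"twist":[0,0,0],"grip":1},{"xyz":[0,0.002,0.038],"twist":[0,0,0],"grip":1},{"xyz":[0,0.002,0.038],"twist":[0,0,0],"grip":1}]';for i in 1 2; do python3 -m handwheel '[{"xyz":[0,0,0.004],"twist":[0,0,0],"grip":1},{"xyz":[0,0,0.004],"twist":[0,0,0],"grip":1}]'|sed -n '2p;4p'; done
```

```text
time: 20.27
tcp_pos: [0.522, 0.1605, 0.0584]
tool_rot: [0.0, 0.996, 0.093, -0.0]
contact_force: [0.1, 0.4, -1.7]
width: 0.0504
grip_force: 48.0
tcp_pos: [0.5222, 0.1605, 0.0576]
contact_force: [-1.0, 0.8, -1.8]
tcp_pos: [0.5224, 0.1606, 0.057]
contact_force: [-0.2, -0.1, 2.8]
```

```bash
python3 -m handwheel '[{"xyz":[0,0,0],"twist":[0,0,0],"grip":0.1},{"xyz":[0,0,0],"twist":[0,0,0],"grip":0.1},{"xyz":[0,0,0],"twist":[0,0,0],"grip":0.1},{"xyz":[0,0,0],"twist":[0,0,0],"grip":0.1}]'; python3 -m handwheel '[{"xyz":[0,0,-0.08],"twist":[0,0,0],"grip":0.1},{"xyz":[0,0,-0.25],"twist":[0,0,0],"grip":0.1},{"xyz":[0,0,-0.45],"twist":[0,0,0],"grip":0.1},{"xyz":[0,0,-0.62],"twist":[0,0,0],"grip":0.1},{"xyz":[0,0,-0.62],"twist":[0,0,0],"grip":0.1}]'
python3 - <<'E'
from h import *
f=grab("top");g=grab("scene")
for c in blobs(f,*BROWN):
    r=cv2.minAreaRect(c);b=cv2.boxPoints(r)
    if c[:,0,1].min()>200 and r[0][0]>250 and cv2.contourArea(c)>300:
        for z in(.018,.03): w=ray(f,b,z);print("rattle",ray(f,[r[0]],z),[np.degrees(np.arctan2(*(w[i+1]-w[i])[::-1])).round(1) for i in(0,1)])
for c in blobs(f,*BROWN,12):
  M=cv2.moments(c)
  if M["m00"]<60: print("small",M["m10"]/M["m00"],M["m01"]/M["m00"],M["m00"])
E
python3 h.py .4246 -.0142 .2 -64
```

```text
time: 21.28
tcp_pos: [0.5221, 0.1605, 0.0565]
tool_rot: [0.0, 0.996, 0.093, -0.0]
contact_force: [0.5, 0.3, 0.0]
width: 0.0769
grip_force: 0.0
time: 21.9
tcp_pos: [0.5243, 0.1611, 0.2152]
tool_rot: [-0.001, 0.996, 0.093, 0.004]
contact_force: [0.6, -0.1, 0.1]
width: 0.0768
grip_force: 0.0
rattle [[ 0.42442688 -0.01410278]] [np.float64(-63.9), np.float64(-154.0)]
rattle [[ 0.42417304 -0.0138595 ]] [np.float64(-63.9), np.float64(-154.0)]
tcp [0.522  0.1605 0.2117] phi -79.3 xyz [-0.5129  0.614   0.0464] twist [ 0.     -0.0002 -0.0849] t 22.0 w 0.0769 j [ 0.28  0.33  1.82 -0.    0.99  1.66]
```

```bash
python3 -m handwheel '[{"xyz":[-0.513,0.614,0],"twist":[0,0,-0.085],"grip":0.45},{"xyz":[-0.513,0.614,0],"twist":[0,0,-0.085],"grip":0.45},{"xyz":[-0.513,0.614,0],"twist":[0,0,-0.085],"grip":0.45},{"xyz":[-0.513,0.614,0.1],"twist":[0,0,-0.085],"grip":0.45},{"xyz":[-0.513,0.614,0.3],"twist":[0,0,-0.085],"grip":0.45},{"xyz":[-0.513,0.614,0.5],"twist":[0,0,-0.085],"grip":0.45},{"xyz":[-0.513,0.614,0.5],"twist":[0,0,-0.085],"grip":0.45},{"xyz":[-0.513,0.614,0.5],"twist":[0,0,-0.085],"grip":0.45}]';python3 h.py .4244 -.014 .007 -64
```

```text
time: 23.0
tcp_pos: [0.4248, -0.0141, 0.087]
tool_rot: [-0.0, 0.974, 0.225, -0.0]
contact_force: [0.2, 0.4, 0.5]
width: 0.0469
grip_force: 0.0
tcp [ 0.4248 -0.0141  0.087 ] phi -64.0 xyz [-0.0009 -0.0009  0.32  ] twist [-0.0001  0.0002  0.0002] t 23.0 w 0.0469 j [-0.06  0.39  2.15 -0.    0.6   1.06]
```

```bash
python3 -m handwheel '[{"xyz":[0,0,0.12],"twist":[0,0,0],"grip":0.45},{"xyz":[0,0,0.24],"twist":[0,0,0],"grip":0.45},{"xyz":[0,0,0.315],"twist":[0,0,0],"grip":0.45},{"xyz":[0,0,0.315],"twist":[0,0,0],"grip":0.45},{"xyz":[0,0,0.315],"twist":[0,0,0],"grip":1},{"xyz":[0,0,0.315],"twist":[0,0,0],"grip":1},{"xyz":[0,0,0.315],"twist":[0,0,0],"grip":1},{"xyz":[0,0,0.315],"twist":[0,0,0],"grip":1}]' 40; python3 -m handwheel '[{"xyz":[0,0,-0.1],"twist":[0,0,0],"grip":1},{"xyz":[0,0,-0.3],"twist":[0,0,0],"grip":1},{"xyz":[0,0,-0.5],"twist":[0,0,0],"grip":1},{"xyz":[0,0,-0.75],"twist":[0,0,0],"grip":1},{"xyz":[0,0,-0.75],"twist":[0,0,0],"grip":1},{"xyz":[0,0,-0.75],"twist":[0,0,0],"grip":1}]'; python3 - <<'E'
from math import *
c,s=cos(.187),sin(.187)
for n,x,y in(("rattle",.008,-.012),("teether grip",-.025,.0845)): print(n,.5425+c*x-s*y,.2685+s*x+c*y)
E
python3 h.py .553 .258 .19 -79.3
```

```text
time: 24.0
tcp_pos: [0.4259, -0.0142, 0.0093]
tool_rot: [0.0, 0.974, 0.225, 0.001]
contact_force: [-0.8, -0.1, 10.2]
width: 0.0143
grip_force: 38.8
time: 24.75
tcp_pos: [0.4243, -0.0141, 0.1957]
tool_rot: [0.0, 0.974, 0.225, 0.0]
contact_force: [0.2, -0.5, -2.3]
width: 0.0139
grip_force: 39.6
rattle 0.552591475577402 0.25819649959136715
teether grip 0.5022262730898072 0.3468790591979976
tcp [ 0.4243 -0.0141  0.1957] phi -64.0 xyz [ 0.9402 -0.7523  0.0231] twist [ 0.0001 -0.0003  0.0851] t 24.75 w 0.0139 j [-0.06  0.18  2.08 -0.    0.88  1.06]
```

```bash
python3 -m handwheel '[{"xyz":[0.94,-0.752,0],"twist":[0,0,0.085],"grip":1},{"xyz":[0.94,-0.752,0],"twist":[0,0,0.085],"grip":1},{"xyz":[0.94,-0.752,0],"twist":[0,0,0.085],"grip":1},{"xyz":[0.94,-0.752,0],"twist":[0,0,0.085],"grip":1},{"xyz":[0.94,-0.752,0],"twist":[0,0,0.085],"grip":1},{"xyz":[0.94,-0.752,0],"twist":[0,0,0.085],"grip":1},{"xyz":[0.94,-0.752,0],"twist":[0,0,0.085],"grip":1},{"xyz":[0.94,-0.752,0],"twist":[0,0,0.085],"grip":1}]';python3 h.py .5526 .258 .017 -79.3
```

```text
time: 25.75
tcp_pos: [0.5523, 0.2565, 0.1942]
tool_rot: [0.001, 0.996, 0.093, -0.001]
contact_force: [0.4, -0.5, -1.1]
width: 0.0141
grip_force: 39.7
tcp [0.5523 0.2565 0.1942] phi -79.3 xyz [ 0.004  -0.0063  0.7087] twist [ 0.0002  0.0008 -0.0002] t 25.75 w 0.0141 j [ 0.42  0.44  1.69 -0.    1.01  1.8 ]
```

```bash
python3 -m handwheel '[{"xyz":[0.002,-0.004,0.12],"twist":[0,0,0],"grip":1},{"xyz":[0.002,-0.004,0.28],"twist":[0,0,0],"grip":1},{"xyz":[0.002,-0.004,0.43],"twist":[0,0,0],"grip":1},{"xyz":[0.002,-0.004,0.56],"twist":[0,0,0],"grip":1},{"xyz":[0.002,-0.004,0.65],"twist":[0,0,0],"grip":1},{"xyz":[0.002,-0.004,0.69],"twist":[0,0,0],"grip":1},{"xyz":[0.002,-0.004,0.7],"twist":[0,0,0],"grip":1},{"xyz":[0.002,-0.004,0.7],"twist":[0,0,0],"grip":1}]';python3 h.py .5526 .258 .017 -79.3
```

```text
time: 26.75
tcp_pos: [0.5542, 0.2589, 0.0211]
tool_rot: [-0.0, 0.996, 0.093, 0.001]
contact_force: [-0.5, 0.2, -0.2]
width: 0.0145
grip_force: 39.7
tcp [0.5542 0.2589 0.0211] phi -79.3 xyz [-0.007   0.0024  0.0165] twist [-0.0001 -0.0003  0.    ] t 26.75 w 0.0145 j [ 0.42  0.7   1.75 -0.    0.69  1.8 ]
```

```bash
python3 -m handwheel '[{"xyz":[0,0,0.006],"twist":[0,0,0],"grip":1},{"xyz":[0,0,0.012],"twist":[0,0,0],"grip":1},{"xyz":[0,0,0.018],"twist":[0,0,0],"grip":1},{"xyz":[0,0,0.018],"twist":[0,0,0],"grip":1}]';python3 -m handwheel '[{"xyz":[0,0,0.004],"twist":[0,0,0],"grip":1},{"xyz":[0,0,0.004],"twist":[0,0,0],"grip":1}]'
```

```text
time: 27.25
tcp_pos: [0.5536, 0.2589, 0.0157]
tool_rot: [0.0, 0.996, 0.093, -0.0]
contact_force: [-0.5, -0.1, -1.5]
width: 0.0141
grip_force: 39.7
time: 27.5
tcp_pos: [0.5537, 0.259, 0.0154]
tool_rot: [-0.0, 0.996, 0.093, -0.0]
contact_force: [-1.4, -0.5, 6.0]
width: 0.0141
grip_force: 40.4
```

```bash
python3 -m handwheel '[{"xyz":[0,0,0],"twist":[0,0,0],"grip":0.68},{"xyz":[0,0,0],"twist":[0,0,0],"grip":0.68},{"xyz":[0,0,0],"twist":[0,0,0],"grip":0.68}]'; python3 -m handwheel '[{"xyz":[0,0,-0.08],"twist":[0,0,0],"grip":0.68},{"xyz":[0,0,-0.3],"twist":[0,0,0],"grip":0.68},{"xyz":[0,0,-0.5],"twist":[0,0,0],"grip":0.68},{"xyz":[0,0,-0.75],"twist":[0,0,0],"grip":0.3},{"xyz":[0,0,-0.75],"twist":[0,0,0],"grip":0.3},{"xyz":[0,0,-0.75],"twist":[0,0,0],"grip":0.3}]'
python3 - <<'E'
from h import *
f=grab("top");g=grab("scene")
for nm,ff in(("t",f),("s",g)):
  for c in blobs(ff,*GREEN): r=cv2.minAreaRect(c); print(nm,np.round(ray(ff,[r[0]],.007),4),np.round(r[1]),"moments",np.round(ray(ff,c[:,0].mean(0),.007),4))
# teether mask principal axis in world
m=cv2.inRange(cv2.cvtColor(f["img"],cv2.COLOR_BGR2HSV),*GREEN);v,u=np.nonzero(m[:,:370]);w=ray(f,np.c_[u,v],.008)
ev,V=np.linalg.eigh(np.cov(w.T));print("mean",w.mean(0),"axis deg",np.degrees(np.arctan2(*V[::-1,1])),ev)
E
python3 h.py .553 .0276 .19 12.3
```

```text
time: 27.88
tcp_pos: [0.5537, 0.2589, 0.0147]
tool_rot: [0.0, 0.996, 0.093, -0.0]
contact_force: [-0.1, 0.5, 0.2]
width: 0.0275
grip_force: 0.0
time: 28.62
tcp_pos: [0.5536, 0.2589, 0.2033]
tool_rot: [-0.0, 0.996, 0.093, 0.001]
contact_force: [-1.2, 0.4, -0.8]
width: 0.0599
grip_force: 0.0
t [[ 0.3362 -0.2808]] [31. 30.] moments [[ 0.3367 -0.2806]]
t [[ 0.3372 -0.2808]] [22. 22.] moments [[ 0.3368 -0.2805]]
t [[0.5667 0.0052]] [34. 43.] moments [[ 0.561  -0.0034]]
t [[0.5534 0.0272]] [15. 13.] moments [[0.553  0.0277]]
s [[0.5649 0.0065]] [26. 45.] moments [[ 0.5647 -0.0014]]
s [[ 0.3372 -0.2797]] [16. 25.] moments [[ 0.3379 -0.2788]]
s [[ 0.3369 -0.2784]] [14.  6.] moments [[ 0.3369 -0.2784]]
mean [0.56043298 0.00227836] axis deg 101.18745342042287 [0.00034333 0.00074902]
tcp [0.5528 0.2585 0.2014] phi -79.3 xyz [-0.171   0.9078  0.0463] twist [-4.000e-04  6.000e-04 -5.088e-01] t 28.73 w 0.0594 j [ 0.42  0.44  1.69 -0.    1.02  1.8 ]
```

```bash
python3 -m handwheel '[{"xyz":[-0.171,0.908,0],"twist":[0,0,-0.507],"grip":0.18},{"xyz":[-0.171,0.908,0],"twist":[0,0,-0.507],"grip":0.18},{"xyz":[-0.171,0.908,0],"twist":[0,0,-0.507],"grip":0.18},{"xyz":[-0.171,0.908,0],"twist":[0,0,-0.507],"grip":0.18},{"xyz":[-0.171,0.908,0],"twist":[0,0,-0.507],"grip":0.18},{"xyz":[-0.171,0.908,0],"twist":[0,0,-0.507],"grip":0.18},{"xyz":[-0.171,0.908,0],"twist":[0,0,-0.507],"grip":0.18},{"xyz":[-0.171,0.908,0],"twist":[0,0,-0.507],"grip":0.18}]' >/dev/null; python3 h.py .5533 .0274 .05 12
```

```text
tcp [0.5529 0.0278 0.2006] phi 4.9 xyz [-0.0019  0.0035  0.6026] twist [-0.0011 -0.0001 -0.0394] t 29.73 w 0.0697 j [ 0.03  0.36  1.81  0.    0.97 -0.06]
```

```bash
python3 -m handwheel '[{"xyz":[-0.002,0.003,0.2],"twist":[0,0,-0.039],"grip":0.18},{"xyz":[-0.002,0.003,0.4],"twist":[0,0,-0.039],"grip":0.18},{"xyz":[-0.002,0.003,0.55],"twist":[0,0,-0.039],"grip":0.18},{"xyz":[-0.002,0.003,0.6],"twist":[0,0,-0.039],"grip":0.18},{"xyz":[-0.002,0.003,0.6],"twist":[0,0,-0.039],"grip":0.18}]' >/dev/null; python3 h.py .5533 .0274 .002 12
```

```text
tcp [0.554  0.0275 0.0514] phi 11.6 xyz [ 1.000e-04 -2.300e-03  1.976e-01] twist [-0.0008 -0.0001 -0.0023] t 30.35 w 0.0693 j [ 0.03  0.59  1.88 -0.    0.68 -0.17]
```

```bash
python3 -m handwheel '[{"xyz":[0,-0.002,0.07],"twist":[0,0,0],"grip":0.18},{"xyz":[0,-0.002,0.14],"twist":[0,0,0],"grip":0.18},{"xyz":[0,-0.002,0.185],"twist":[0,0,0],"grip":0.18},{"xyz":[0,-0.002,0.195],"twist":[0,0,0],"grip":0.18},{"xyz":[0,-0.002,0.195],"twist":[0,0,0],"grip":0.18}]' ; python3 -m handwheel '[{"xyz":[0,0,0],"twist":[0,0,0],"grip":1},{"xyz":[0,0,0],"twist":[0,0,0],"grip":1},{"xyz":[0,0,0],"twist":[0,0,0],"grip":1},{"xyz":[0,0,0],"twist":[0,0,0],"grip":1}]' 40
```

```text
time: 30.98
tcp_pos: [0.5542, 0.0274, 0.0035]
tool_rot: [-0.0, 0.632, 0.775, -0.0]
contact_force: [0.3, -0.1, -0.4]
width: 0.0705
grip_force: 0.0
time: 31.48
tcp_pos: [0.5547, 0.0274, 0.0043]
tool_rot: [0.0, 0.632, 0.775, 0.0]
contact_force: [-1.0, 0.8, 6.5]
width: 0.0486
grip_force: 41.5
```

```bash
python3 -m handwheel '[{"xyz":[0,0,-0.06],"twist":[0,0,0],"grip":1},{"xyz":[0,0,-0.2],"twist":[0,0,0],"grip":1},{"xyz":[0,0,-0.4],"twist":[0,0,0],"grip":1},{"xyz":[0,0,-0.6],"twist":[0,0,0],"grip":1},{"xyz":[0,0,-0.76],"twist":[0,0,0],"grip":1},{"xyz":[0,0,-0.76],"twist":[0,0,0],"grip":1},{"xyz":[0,0,-0.76],"twist":[0,0,0],"grip":1}]'; python3 - <<'E'
from h import *
f=grab("top");print([np.round(cv2.minAreaRect(c)[0]) for c in blobs(f,*GREEN)])
E
python3 h.py .5022 .3469 .19 100.7
```

```text
time: 32.35
tcp_pos: [0.5537, 0.0274, 0.1936]
tool_rot: [-0.0, 0.632, 0.775, -0.0]
contact_force: [-0.3, -0.2, -1.1]
width: 0.0485
grip_force: 41.6
[array([449., 304.]), array([449., 304.])]
tcp [0.5533 0.0274 0.1928] phi 11.6 xyz [1.293  0.0565 0.0116] twist [-3.00e-04 -5.00e-04 -4.95e-01] t 32.4 w 0.0483 j [ 0.03  0.37  1.82  0.    0.96 -0.17]
```

```bash
python3 -m handwheel '[{"xyz":[0.95,0.04,0],"twist":[0,0,-0.495],"grip":1},{"xyz":[0.95,0.04,0],"twist":[0,0,-0.495],"grip":1},{"xyz":[0.95,0.04,0],"twist":[0,0,-0.495],"grip":1},{"xyz":[0.95,0.04,0],"twist":[0,0,-0.495],"grip":1},{"xyz":[0.95,0.04,0],"twist":[0,0,-0.495],"grip":1},{"xyz":[0.95,0.04,0],"twist":[0,0,-0.495],"grip":1},{"xyz":[0.95,0.04,0],"twist":[0,0,-0.495],"grip":1},{"xyz":[0.95,0.04,0],"twist":[0,0,-0.495],"grip":1}]' >/dev/null; python3 h.py .5022 .3469 .19 100.7
```

```text
tcp [0.5153 0.2617 0.1917] phi 97.9 xyz [0.0048 0.3447 0.0063] twist [-0.0003 -0.0011 -0.0155] t 33.4 w 0.0487 j [ 0.45  0.41  1.76 -0.    0.98 -1.26]
```

```bash
python3 -m handwheel '[{"xyz":[0.005,0.345,0],"twist":[0,0,-0.015],"grip":1},{"xyz":[0.005,0.345,0],"twist":[0,0,-0.015],"grip":1},{"xyz":[0.005,0.345,0.1],"twist":[0,0,-0.015],"grip":1},{"xyz":[0.005,0.345,0.25],"twist":[0,0,-0.015],"grip":1},{"xyz":[0.005,0.345,0.4],"twist":[0,0,-0.015],"grip":1},{"xyz":[0.005,0.345,0.4],"twist":[0,0,-0.015],"grip":1},{"xyz":[0.005,0.345,0.4],"twist":[0,0,-0.015],"grip":1}]' >/dev/null; python3 h.py .5022 .3469 .014 100.7
python3 - <<'E'
from h import *
f=grab("top");g=grab("scene")
cv2.imwrite("pics/e1.png",np.hstack([cv2.resize(f["img"][150:280,100:270],None,fx=2.3,fy=2.3,interpolation=2),cv2.resize(g["img"][140:270,370:550],None,fx=2.2,fy=2.3,interpolation=2)]))
E
```

```text
tcp [0.504  0.3475 0.094 ] phi 100.2 xyz [ 0.0077 -0.0012  0.3199] twist [-0.     -0.     -0.0026] t 34.27 w 0.0482 j [ 0.58  0.58  1.74 -0.    0.82 -1.16]
```

View pics/e1.png

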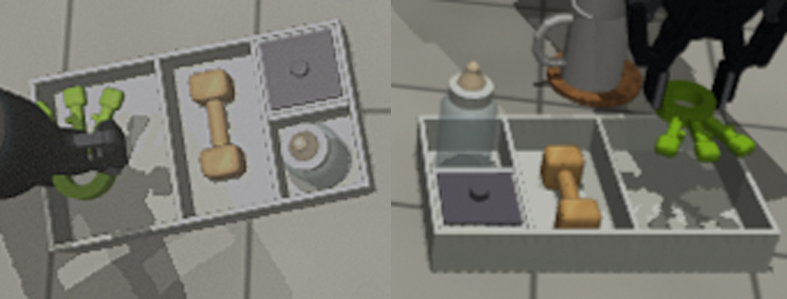

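```bash
python3 -m handwheel '[{"xyz":[0.006,-0.001,0.07],"twist":[0,0,-0.003],"grip":1},{"xyz":[0.006,-0.001,0.14],"twist":[0,0,-0.003],"grip":1},{"xyz":[0.006,-0.001,0.21],"twist":[0,0,-0.003],"grip":1},{"xyz":[0.006,-0.001,0.27],"twist":[0,0,-0.003],"grip":1},{"xyz":[0.006,-0.001,0.3],"twist":[0,0,-0.003],"grip":1},{"xyz":[0.006,-0.001,0.315],"twist":[0,0,-0.003],"grip":1},{"xyz":[0.006,-0.001,0.315],"twist":[0,0,-0.003],"grip":1}]'; python3 -m handwheel '[{"xyz":[0,0,0.006],"twist":[0,0,0],"grip":1},{"xyz":[0,0,0.01],"twist":[0,0,0],"grip":1},{"xyz":[0,0,0.01],"twist":[0,0,0],"grip":1}]'
```

```text
time: 35.25
tcp_pos: [0.5024, 0.347, 0.0148]
tool_rot: [0.0, -0.094, 0.996, 0.0]
contact_force: [0.0, 0.7, -0.4]
width: 0.0484
grip_force: 41.7
time: 35.62
tcp_pos: [0.5024, 0.347, 0.0125]
tool_rot: [0.0, -0.094, 0.996, 0.0]
contact_force: [0.3, 0.8, -0.6]
width: 0.0484
grip_force: 41.7
```

```bash
python3 -m handwheel '[{"xyz":[0,0,0.005],"twist":[0,0,0],"grip":1},{"xyz":[0,0,0.005],"twist":[0,0,0],"grip":1}]'; python3 -m handwheel '[{"xyz":[0,0,0.004],"twist":[0,0,0],"grip":1},{"xyz":[0,0,0.004],"twist":[0,0,0],"grip":1}]'
```

```text
time: 35.88
tcp_pos: [0.5022, 0.3469, 0.011]
tool_rot: [-0.0, -0.094, 0.996, -0.0]
contact_force: [-0.6, -0.7, -0.5]
width: 0.0485
grip_force: 41.7
time: 36.12
tcp_pos: [0.5024, 0.347, 0.0104]
tool_rot: [0.0, -0.094, 0.996, 0.0]
contact_force: [-1.3, -1.7, 4.3]
width: 0.0483
grip_force: 42.1
```

Contact at the expected height; release and retreat, then check numerically.

```bash
python3 -m handwheel '[{"xyz":[0,0,0],"twist":[0,0,0],"grip":0.3},{"xyz":[0,0,0],"twist":[0,0,0],"grip":0.3},{"xyz":[0,0,0],"twist":[0,0,0],"grip":0.3}]'; python3 -m handwheel '[{"xyz":[0,0,-0.06],"twist":[0,0,0],"grip":0.3},{"xyz":[0,0,-0.2],"twist":[0,0,0],"grip":0.3},{"xyz":[0,0,-0.4],"twist":[0,0,0],"grip":0.3},{"xyz":[0,0,-0.6],"twist":[0,0,0],"grip":0.3},{"xyz":[0,0.4,-0.8],"twist":[0,0,0],"grip":0.3},{"xyz":[0,0.8,-0.9],"twist":[0,0,0],"grip":0.3},{"xyz":[0,0.9,-0.9],"twist":[0,0,0],"grip":0.3},{"xyz":[0,0.9,-0.9],"twist":[0,0,0],"grip":0.3}]'
python3 - <<'E'
from h import *
c,s=np.cos(.187),np.sin(.187);loc=lambda w:np.round((np.atleast_2d(w)-[.5425,.2685])@np.array([[c,-s],[s,c]]),4)
for n in("top","scene"):
  f=grab(n)
  for col,z in((GREEN,.013),(BROWN,.024)):
    for b in blobs(f,*col,100):
      r=cv2.minAreaRect(b);w=ray(f,[r[0]],z)
      if .2<w[0,0]<.9 and abs(w[0,1])<.45: print(n,"green" if z<.02 else "brown",np.round(w[0],3),"caddy",loc(w)[0],"bbox",loc(ray(f,cv2.boxPoints(r),z)).tolist())
E
python3 h.py .5 .4 .2
```

```text
time: 36.5
tcp_pos: [0.5023, 0.3469, 0.01]
tool_rot: [-0.0, -0.094, 0.996, -0.0]
contact_force: [-0.4, 0.2, 0.2]
width: 0.0596
grip_force: 0.0
time: 37.5
tcp_pos: [0.4596, 0.5703, 0.2374]
tool_rot: [0.001, -0.094, 0.996, 0.001]
contact_force: [0.3, 0.1, 0.2]
width: 0.0595
grip_force: 0.0
top green [ 0.337 -0.28 ] caddy [-0.3042 -0.5005] bbox [[-0.267, -0.4764], [-0.2798, -0.5406], [-0.3409, -0.5243], [-0.3282, -0.4609]]
top green [ 0.338 -0.279] caddy [-0.303  -0.4997] bbox [[-0.3201, -0.4716], [-0.2767, -0.4826], [-0.2857, -0.5281], [-0.3291, -0.5167]]
top green [0.523 0.356] caddy [-0.0028  0.0894] bbox [[0.0517, 0.1218], [0.0366, 0.0452], [-0.0563, 0.0575], [-0.0414, 0.1326]]
top green [0.501 0.348] caddy [-0.0255  0.0857] bbox [[-0.0225, 0.1068], [-0.0042, 0.082], [-0.0286, 0.0646], [-0.0467, 0.0895]]
top brown [0.311 0.263] caddy [-0.2286  0.0376] bbox [[-0.2337, 0.0851], [-0.1948, 0.0051], [-0.2235, -0.0102], [-0.2619, 0.0695]]
top brown [0.373 0.278] caddy [-0.1647  0.0404] bbox [[-0.1619, 0.0798], [-0.1411, 0.0737], [-0.1674, 0.0009], [-0.1881, 0.0074]]
top brown [0.554 0.26 
[... 354 characters left out ...]
9, 0.0441]]
scene green [ 0.346 -0.275] caddy [-0.2939 -0.498 ] bbox [[-0.3343, -0.5383], [-0.3338, -0.4717], [-0.2557, -0.4598], [-0.2559, -0.5229]]
scene brown [0.755 0.191] caddy [ 0.194  -0.1158] bbox [[0.1453, -0.1824], [0.1439, -0.0375], [0.2381, -0.0555], [0.2398, -0.1874]]
scene brown [0.547 0.259] caddy [ 0.0024 -0.0098] bbox [[-0.0488, -0.0325], [-0.0698, 0.0118], [0.0495, 0.011], [0.0669, -0.0291]]
scene brown [0.382 0.286] caddy [-0.1543  0.0474] bbox [[-0.1847, 0.0039], [-0.1995, 0.1036], [-0.1254, 0.0889], [-0.1119, -0.0055]]
tcp [0.459  0.5732 0.238 ] phi 101.0 xyz [-0.0282 -0.7123  0.1491] twist [ 0.0014  0.0012 -0.    ] t 37.6 w 0.0598 j [ 0.88  0.58  1.36  0.    1.2  -0.88]
```

```bash
python3 -m handwheel '[{"xyz":[0,0,0],"twist":[0,0,0],"grip":0.3},{"xyz":[0,0,0],"twist":[0,0,0],"grip":0.3},{"xyz":[0,0,0],"twist":[0,0,0],"grip":0.3}]' >/dev/null; python3 -c "
from station import env;print(env.finish_job())"
```

```text
the job is handed in; nothing more can be done
None
```

I handed the job in at about 38 s without seeing a verdict: by camera and contact checks the mug is about 6 mm off the coaster's centre, bottle, rattle and teether are in their compartments, and the plain ring and mallet haven't moved (the flat-capped bottle wasn't re-measured, but the arm never went near it); the mug's handle pointed along the bay's -y, not -x as described, so I gripped the mug diagonally.

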